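# Slide the hand-cream jar through the organiser's gap onto its mat

### The job

Push the hand-cream jar along the table with your fingertips, from the right through the narrow gap between the two wooden organiser blocks, and leave it standing wholly on the round cork mat behind them. Push gently and do not grip, lift or tip the jar, and leave the ink bottle, the mouse and the rubber stamp where they are.

Things in the scene. Friction and masses are not known exactly. Their poses are not given: they have to be found in the camera images.
- jar: round jar of hand cream with a grey-white lid and a blue and white base, 69 mm in diameter, 41 mm high, about 0.1 kg, standing loose on the table to the right of the organiser; origin at the centre of its underside, z up. It slides on its flat underside and stays where it is left.
- organiser: desk organiser fixed to the table: two dark wooden blocks in line, each 74 mm long (along its x), 40 mm deep (along y), 30 mm high, edges rounded 5 mm; the gap between them is 74 mm wide (x = -37 to +37 mm). Eraser and sharpener fixed on top, up to 45 mm above the table. Origin on the table in mid gap; +y points through the gap to the cork mat, z up; turned by up to 0.4 rad
- gap (a point): middle of the gap (the organiser's origin), on the bare table surface, which runs on through the gap
- mat (a point): centre of the round cork mat with a blue rim, 100 mm in diameter over the rim, flush with the table (nothing to catch on), 115 mm behind the middle of the gap along the organiser's +y
- ink_bottle: dark blue ink bottle, 49 mm in diameter, 58 mm high, loose, standing behind the mat (its centre 95 to 110 mm beyond the mat's centre); origin at the centre of its underside
- mouse: pale cordless computer mouse, 108 x 61 x 40 mm, loose, on the far side of the organiser from the robot; origin at the centre of its underside, its long side along its x
- stamp: wooden rubber stamp, 25 x 44 x 65 mm, loose, standing upright on the far side; origin at the centre of its underside
Things that resemble listed ones, but are neither listed nor needed, are in the scene too. There is more than one size of the jar; the one meant has the size given above.

How it is judged (in metres and radians):
On the way:
1. the jar stands in the gap between the two blocks, flat on the table (x of jar in the frame of organiser between -0.008 and 0.008 m and y of jar in the frame of organiser between -0.02 and 0.02 m and height (world z) of jar below 0.006 m), for 0.05 s.
At the end, for the whole second after the job is handed in: The jar, having passed through the gap on the table, stands upright and at rest on the cork mat, its centre within 17 mm of the mat's centre; ink bottle, mouse and stamp are within 12 mm of where they stood (horizontal distance between jar and mat below 0.017 m and height (world z) of jar below 0.005 m and angle between jar's own z axis and vertical below 0.1 rad and linear speed of jar below 0.01 m/s and distance of each of ink_bottle, mouse, stamp from where it was at the start of the episode below 0.012 m); the robot touches nothing.
It fails at once if the jar is lifted off the table (more than 8 mm) (height (world z) of jar above 0.008 m).
It fails at once if the jar is tipped (more than 0.25 rad) (angle between jar's own z axis and vertical above 0.25 rad).
It fails at once if the jar is gripped or pushed hard (more than 18 N from the fingers) (contact force between the fingers and jar above 18 N).
It fails at once if the ink bottle, the mouse or the stamp is moved (more than 12 mm) (distance of any of ink_bottle, mouse, stamp from where it was at the start of the episode above 0.012 m).
It also fails if it takes over 56 s, if anything falls off the work surface, if the arm or the gripper's body presses on something with over 40 N, if the wrist force passes 120 N, or if a joint passes its speed limit or range.

### The arm

A 6-joint arm with a two-finger parallel gripper is mounted at the origin on a cart in front of the work surface, level with it; the furniture and walls round the work are solid. World frame = base frame: x ahead of the robot, y to its left, z up, the work surface at z = 0. Lengths are in mm, angles in rad, forces in N, time in s.
With the tool pointing down it reaches from about 350 to 875 mm from the base axis. Payload 4.2 kg.
Tool frame: the origin (TCP) lies at the very end of the fingers, on their centre line; the grasp point (between the pads) lies 19 mm behind it; z points along the fingers, y is the line along which they close (so a half turn about z gives the same grasp; the last joint's range is limited). The gripper opens to 85 mm and grips with 20 to 120 N. Pads are 22 mm wide; open, the fingers measure 114 mm over their backs; the gripper's body (76 mm by 85 mm) begins 54 mm behind the grasp point. The pads swing forward as they close: fully open they stand 13 mm farther back than shut.
Start: joints at [1.442, 0.385, 0.008, 0, -1.194, -0.259], TCP at [236.312, 578.581, 231.312] pointing down, gripper open.
Joint ranges: [-3.14, 3.14], [-1.21, 2.06], [-1.07, 1.41], [-3.16, 2.05], [-2.99, -0.16], [-3.1, 3.1]. Speed limits (rad/s): [2.79, 2.79, 3.14, 3.14, 3.14, 3.14].

### API

Orientations are given as a unit quaternion [x, y, z, w].
In Python, from bench import read_state, get_image, camera_model, job_done gives the robot as it stands.
- The arm moves only by the shell command python3 -m handwheel 'ROWS'. ROWS is JSON, a list of rows, each a list of 7 numbers: the shift along the tool's x, y, z in m, then the turn, a rotation vector about the tool's x, y, z in rad, then the gripper's target within -1 to 1 (fully open at 1, half-way at 0, shut at -1). In form: [[dx, dy, dz, wx, wy, wz, jaw], ...]. A call has 1 to 10 rows; each row is the pose to reach, as a shift and turn from the pose commanded when the call began, along the tool's axes at that moment; what a row does not reach only later rows make up. A row lasts 1/8 s, in which the tool goes at most 62.5 mm and 10.7 degrees, less where a joint would pass 70% of its speed; a pose out of reach is approached as far as the arm can. A call with a gripper value outside its range is refused whole. The fingers move at their own pace and stop on an object; the grip force is fixed at half the most. Time passes only in rows, so rows that repeat a pose let the fingers close. It gives the time, the measured TCP pose, the force, the opening and the grip force at its end, in the units of the state.
- read_state(): the state, without advancing time (a new reading comes with each control period).
- get_image(name): name is "scene" or "side" or "wrist"; returns (picture, depth): 420x560x3 uint8, blue, green, red; 420x560 float32, mm along the optical axis (not along the pixel's ray), 0 where there is no reading.
- camera_model(name): a dict with "K" (3x3 intrinsics, pixels), "dist" ([k1, k2, p1, p2, k3] as OpenCV has them; the pictures are not rectified), "rvec" (rotation vector, rad) and "tvec" (3), from world to camera coordinates, as OpenCV has them; the wrist camera has in their place "hand_eye" (4x4, takes a point from camera to tool coordinates, whose origin is the TCP and whose axes are the flange's). Camera axes: x right, y down, z forward; pixel columns grow to the right and rows downward; lengths in mm; the calibration is good to about 2 mm. A picture is of the moment at which its call begins: read the wrist's pose just before it. camera_model takes no time and is no camera call.
- job_done(): hands the job in; it is judged then, once.
The state is a dict: "clock": time; "joints": joint angles; "joint_vel": joint speeds; "joint_efforts": joint torques, N m; "position": TCP position; "ee_rot": TCP orientation; "contact_force": force on the tool from outside, world axes, zero at the start; "wrist_torque": the same for the moment, N m; "gripper_width": finger opening in mm; "grasp_force": force on a finger pad.
Only numpy, scipy, OpenCV 4.12 (cv2) and the standard library are available. Lean on these libraries where they do the work, as an engineer would, in place of code of your own. Each camera call takes 0.05 s, during which the arm holds its last target. There are 200 camera calls.

## Working session

There is one attempt and no reset: what is moved stays moved. The work goes in short steps, Python scripts to look and compute and a shell command to move; the robot and the scene stay as the last step left them, time stands still between calls to the robot, and variables do not carry over. Pictures are saved under pics/ and viewed, at most 10 in all, crops included, and the job is handed in when it is done.

```bash
mkdir -p pics; ls
python3 - <<'E'
from bench import *
import cv2,numpy as np
for n in ("scene","side"):
    p,d=get_image(n); cv2.imwrite(f"pics/{n}0.png",p); np.savez(f"pics/{n}0.npz",p=p,d=d)
    m=camera_model(n); R=cv2.Rodrigues(np.array(m["rvec"],float))[0]; print(n,-R.T@np.array(m["tvec"]).ravel(),m["K"],m["dist"])
s=read_state(); print(s)
E
```

```text
pics
scene [354.47503205 586.40895815 574.7786243 ] [[422.60982596   0.         276.16596823]
 [  0.         422.60982596 211.05876445]
 [  0.           0.           1.        ]] [-0.03354128  0.          0.          0.          0.        ]
side [ 556.90083526 -961.92575411  460.34666798] [[444.47232098   0.         279.95285802]
 [  0.         444.47232098 216.27152419]
 [  0.           0.           1.        ]] [0.04503014 0.         0.         0.         0.        ]
{'clock': 0.1, 'joints': array([ 1.44160144e+00,  3.85504959e-01,  6.76905603e-03, -4.49342813e-04,
       -1.19396317e+00, -2.58580837e-01]), 'joint_vel': array([ 0.00026078, -0.00212256,  0.00212406,  0.00097899,  0.00199087,
        0.00024183]), 'joint_efforts': array([-3.73972143e-04, -3.93320847e+01,  1.88928437e+01,  4.19795662e+00,
       -2.59537970e-03,  5.14965691e-06]), 'position': array([236.1272576 , 578.12943972, 230.31611901]), 'ee_rot': array([ 9.81246121e-01, -1.92756583e-01, -1.46887311e-04,  9.62885098e-04]), 'contact_force': array([0.0111457 , 0.34076475, 0.15875202]), 'wrist_torque': array([-0.02850188,  0.03425559, -0.0099429 ]), 'grasp_force': 0.0, 'gripper_width': 85.42506856257566}
```

View pics/scene0.png

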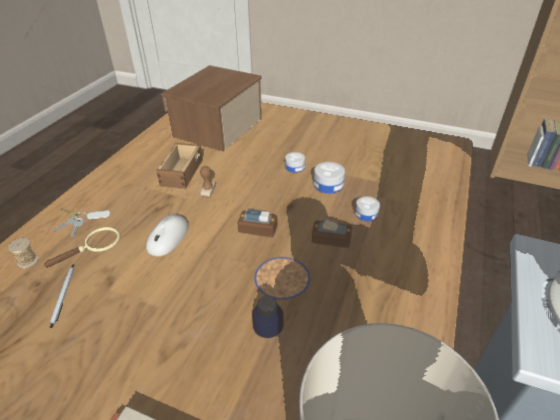

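View pics/side0.png

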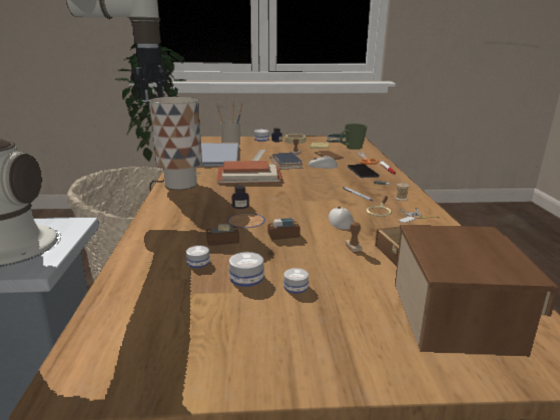

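Scene picture: three similar jars at (295,162), (329,178) and (367,209). The blocks are at (258,223) and (332,234), the mat at (282,278), the ink bottle at (267,318), the mouse at (168,235) and the stamp at (208,182). The side view shows the same jars at (296,280), (246,268) and (198,256). I'll tell the jars apart by measured size.

```bash
cat > h.py <<'E'
import numpy as np,cv2
from bench import camera_model
def cloud(n,d):
    m=camera_model(n);K=np.array(m["K"]);H,W=d.shape
    uv=np.stack(np.meshgrid(np.arange(W),np.arange(H)),-1).reshape(-1,1,2).astype(float)
    r=cv2.undistortPoints(uv,K,np.array(m["dist"])).reshape(H,W,2)
    c=np.dstack([r*d[...,None],d])
    R=cv2.Rodrigues(np.array(m["rvec"],float))[0]
    return (c-np.array(m["tvec"]).ravel())@R
E
python3 - <<'E'
from h import *
P={}
for n in("scene","side"):
    z=np.load(f"pics/{n}0.npz");P[n]=cloud(n,z["d"]),z["d"]
def obj(n,u,v,w,zmin=8,zmax=90):
    X,d=P[n];s=np.s_[v-w:v+w,u-w:u+w];q=X[s][(d[s]>0)];q=q[(q[:,2]>zmin)&(q[:,2]<zmax)]
    return q
J={"A":((295,162),(296,280)),"B":((329,178),(246,268)),"C":((367,209),(198,256)),"ink":((267,318),(240,200)),"blkL":((258,223),(284,229)),"blkR":((332,234),(223,235)),"stamp":((208,182),(354,238)),"mouse":((168,235),(342,218))}
for k,(a,b) in J.items():
    w=24 if k in("B","mouse","blkL","blkR","ink") else 16
    for n,(u,v) in(("scene",a),("side",b)):
        q=obj(n,u,v,w)
        if len(q)<5: print(k,n,len(q));continue
        t=np.percentile(q[:,2],95);top=q[q[:,2]>t-5]
        print(k,n,len(q),"top",round(t,1),"lo",np.percentile(q,2,axis=0).round(),"hi",np.percentile(q,98,axis=0).round(),"rect(top)",[np.round(x,1) for x in cv2.minAreaRect(top[:,:2].astype(np.float32))])
    for n in P:
        pass
X,d=P["scene"];p=np.load("pics/scene0.npz")["p"]
print("table z",[X[v,u].round(1) for u,v in((300,200),(282,278),(230,260),(400,170))])
E
```

```text
A scene 315 top 30.0 lo [ 614. -234.    9.] hi [ 659. -191.   30.] rect(top) [array([ 636.7, -213.3]), array([43. , 47.5]), np.float64(19.1)]
A side 457 top 28.7 lo [ 615. -243.    9.] hi [ 660. -199.   29.] rect(top) [array([ 637.3, -219.4]), array([46. , 46.9]), np.float64(37.8)]
B scene 784 top 42.3 lo [ 508. -206.    9.] hi [ 571. -142.   43.] rect(top) [array([ 541.2, -174.6]), array([67.2, 66.5]), np.float64(51.8)]
B side 922 top 41.2 lo [ 511. -214.    9.] hi [ 575. -154.   41.] rect(top) [array([ 542.5, -181.7]), array([65.2, 65. ]), np.float64(2.3)]
C scene 426 top 29.9 lo [ 417. -125.    9.] hi [459. -82.  30.] rect(top) [array([ 438.6, -105.3]), array([46.2, 44.8]), np.float64(65.3)]
C side 393 top 28.9 lo [ 417. -134.    9.] hi [462. -32.  29.] rect(top) [array([ 438.9, -110.6]), array([46.1, 44.9]), np.float64(79.3)]
ink scene 1007 top 59.7 lo [499. 210.  10.] hi [542. 247.  60.] rect(top) [array([522.6, 222.8]), array([27.4, 30.4]), np.float64(23.5)]
ink side 514 top 55.6 lo [450. 194.   9.] hi [588. 449.  57.] rect(top) [array([521. , 219.1]), array([25.9, 31.6]), np.f
[... 574 characters left out ...]
e 305 top 62.7 lo [ 774. -113.    9.] hi [852. -35.  63.] rect(top) [array([787.1, -55.8]), array([20., 22.]), np.float64(76.8)]
stamp side 303 top 61.1 lo [776. -80.   8.] hi [803.  58.  62.] rect(top) [array([788. , -61.5]), array([21. , 20.3]), np.float64(88.8)]
mouse scene 1006 top 34.1 lo [760.  69.   9.] hi [808. 155.  36.] rect(top) [array([784.8, 102.7]), array([35.6, 59.4]), np.float64(22.7)]
mouse side 526 top 59.7 lo [761. -70.   9.] hi [811. 127.  61.] rect(top) [array([788. , -61.5]), array([21. , 20.3]), np.float64(88.8)]
table z [array([ 583.6, -101.9,   -1.1]), array([5.381e+02, 1.217e+02, 2.000e-01]), array([6.444e+02, 1.162e+02, 1.000e-01]), array([ 399. , -294.9,    0.7])]
```

Run:
```python
import cv2
a=cv2.imread("pics/scene0.png")[140:350,140:400]
cv2.imwrite("pics/crop0.png",cv2.resize(a,None,fx=2.8,fy=2.8,interpolation=cv2.INTER_CUBIC))
```

```text
(no output)
```

View pics/crop0.png

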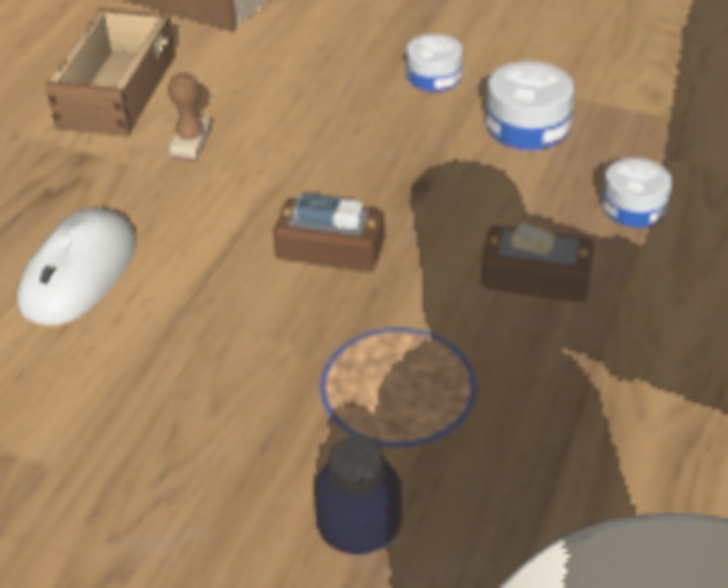

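The target is jar B, scene (329,178): it measures about 67 mm across and 42 mm high. A and C are about 46 mm across and 30 mm high, so they are decoys. Next I'll check the tall vase between the start pose and the work, and the wrist camera mounting.

Run:
```python
from h import *
for n,s in(("side",np.s_[90:190,150:205]),("scene",np.s_[330:420,300:490])):
    z=np.load(f"pics/{n}0.npz");X=cloud(n,z["d"])[s];d=z["d"][s];q=X[(d>0)&(X[...,2]>20)&(X[...,2]<450)]
    print(n,len(q),np.percentile(q,[1,50,99],axis=0).round())
# everything tall on the table within the region
z=np.load("pics/scene0.npz");X=cloud("scene",z["d"]);q=X[(z["d"]>0)];q=q[(q[:,2]>70)&(q[:,0]<900)&(q[:,0]>100)&(q[:,1]>-350)&(q[:,1]<560)]
for y in range(-350,560,100):
    t=q[(q[:,1]>=y)&(q[:,1]<y+100)]
    if len(t)>20: print(y,len(t),np.percentile(t,[1,99],axis=0).round())
m=camera_model("wrist");print(np.round(m["hand_eye"],3),m["K"])
```

```text
side 4237 [[ -48.  343.   25.]
 [ 331.  365.  157.]
 [ 400. 2148.  265.]]
scene 14448 [[266. 349.  93.]
 [335. 360. 212.]
 [400. 424. 267.]]
-350 971 [[ 817. -349.   71.]
 [ 898. -251.  130.]]
-250 815 [[ 828. -249.   71.]
 [ 899. -212.  129.]]
250 762 [[318. 349.  90.]
 [340. 350. 267.]]
350 14134 [[264. 350.  94.]
 [400. 423. 267.]]
450 32 [[390. 450. 265.]
 [395. 456. 268.]]
[[  -0.      -0.948   -0.319   81.708]
 [   1.       0.      -0.       0.621]
 [   0.      -0.319    0.948 -142.428]
 [   0.       0.       0.       1.   ]] [[311.68560491   0.         279.76686019]
 [  0.         311.68560491 204.44392239]
 [  0.           0.           1.        ]]
```

```bash
python3 -m handwheel '[[0,0,-0.06,0,0,0,1],[0,0,-0.12,0,0,0,1],[0.045,0.042,-0.12,0,0,0,1],[0.09,0.084,-0.12,0,0,0,1],[0.135,0.126,-0.12,0,0,0,1],[0.18,0.168,-0.12,0,0,0,1],[0.225,0.21,-0.12,0,0,0,1],[0.27,0.252,-0.12,0,0,0,1],[0.315,0.294,-0.12,0,0,0,1],[0.36,0.336,-0.12,0,0,0,1]]'
```

```text
clock: 1.35
position: [442.7, 129.4, 351.2]
ee_rot: [0.981, -0.192, -0.0, -0.0]
contact_force: [1.7, 0.7, 0.1]
gripper_width: 85.4
grasp_force: 0.0
```

```bash
python3 -m handwheel '[[0.041,0.038,0,0,0,0.17,-0.3],[0.082,0.076,0,0,0,0.34,-0.3],[0.123,0.114,0,0,0,0.51,-0.3],[0.164,0.152,0,0,0,0.68,-0.3],[0.204,0.189,0.02,0,0,0.85,-0.3],[0.204,0.189,0.07,0,0,1.03,-0.3],[0.204,0.189,0.11,0,0,1.03,-0.3],[0.204,0.189,0.11,0,0,1.03,-0.3],[0.204,0.189,0.11,0,0,1.03,-0.3]]'
python3 - <<'E'
from bench import *
import numpy as np,cv2
s=read_state();p,d=get_image("wrist");np.savez("pics/w1.npz",p=p,d=d,pos=s["position"],q=s["ee_rot"]);cv2.imwrite("pics/w1.png",p);print(s["joints"].round(3),s["gripper_width"])
E
```

```text
clock: 2.48
position: [561.0, -120.8, 243.1]
ee_rot: [0.759, -0.651, 0.001, -0.001]
contact_force: [0.5, -0.3, 1.5]
gripper_width: 29.5
grasp_force: 0.0
[ 7.100e-02  2.880e-01 -1.050e-01  1.000e-03 -1.175e+00  8.300e-02] 29.515022794582432
```

View pics/w1.png

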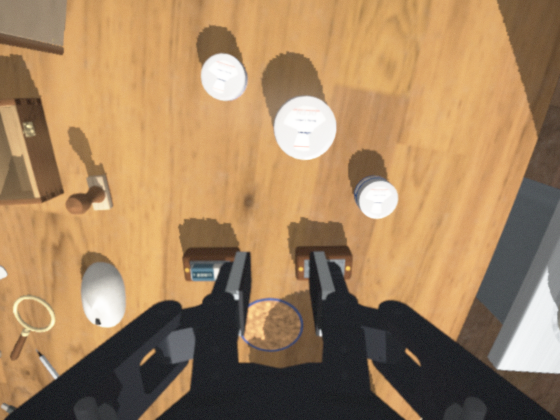

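The wrist view shows the jar at (305,127), with the decoys at (223,77) and (377,197). The blocks are at (210,265) and (323,262) and the mat at (270,323). I'll measure them in world coordinates.

```bash
cat >> h.py <<'E'
from scipy.spatial.transform import Rotation as Ro
def wcloud(d,pos,q):
    m=camera_model("wrist");K=np.array(m["K"]);H,W=d.shape;T=np.array(m["hand_eye"])
    uv=np.stack(np.meshgrid(np.arange(W),np.arange(H)),-1).reshape(-1,1,2).astype(float)
    r=cv2.undistortPoints(uv,K,np.array(m["dist"])).reshape(H,W,2)
    c=np.dstack([r*d[...,None],d])@T[:3,:3].T+T[:3,3]
    return c@Ro.from_quat(q).as_matrix().T+pos
def rect(q): return cv2.minAreaRect(q[:,:2].astype(np.float32))
E
python3 - <<'E'
from h import *
z=np.load("pics/w1.npz");d=z["d"];p=z["p"];X=wcloud(d,z["pos"],z["q"])
print("table",X[200,250].round(1),X[100,400].round(1),X[200,150].round(1))
def sel(v0,v1,u0,u1,lo,hi):
    q=X[v0:v1,u0:u1];m=(d[v0:v1,u0:u1]>0)&(q[...,2]>lo)&(q[...,2]<hi);return q[m]
for k,a in dict(B=(90,165,265,345,36,47),A=(50,105,195,250,25,36),C=(170,225,350,402,25,36)).items():
    q=sel(*a);(c,r)=cv2.minEnclosingCircle(q[:,:2].astype(np.float32));print(k,len(q),q[:,2].mean().round(1),np.round(c,1),round(r,1),q[:,:2].min(0).round(),q[:,:2].max(0).round())
L=sel(235,300,175,228,22,60);R=sel(235,300,330,360,22,60)
L2=sel(235,300,175,256,8,60);R2=sel(235,300,285,360,8,60)
for q in(L,R,L2,R2): print(len(q),[np.round(x,1) for x in rect(q)],q[:,2].max().round(1))
# mat: blue rim
hsv=cv2.cvtColor(p,cv2.COLOR_BGR2HSV);m=(hsv[...,0]>105)&(hsv[...,0]<130)&(hsv[...,1]>90)&(hsv[...,2]>40);m[:285]=0;m[360:]=0;m[:,:238]=0;m[:,305:]=0
q=X[m&(d>0)];q=q[abs(q[:,2])<8];print("mat",len(q));A=np.c_[q[:,:2],np.ones(len(q))];s=np.linalg.lstsq(A,(q[:,:2]**2).sum(1),rcond=None)[0];c=s[:2]/2;print(c,np.sqrt(s[2]+c@c))
# mat in fixed cams
for n,bb in(("scene",(255,305,250,315)),("side",(210,230,225,270))):
    Z=np.load(f"pics/{n}0.npz");Y=cloud(n,Z["d"]);h=cv2.cvtColor(Z["p"],cv2.COLOR_BGR2HSV);m=np.zeros(Z["d"].shape,bool);v0,v1,u0,u1=bb;m[v0:v1,u0:u1]=((h[...,0]>105)&(h[...,0]<130)&(h[...,1]>90))[v0:v1,u0:u1]
    q=Y[m&(Z["d"]>0)];q=q[abs(q[:,2])<6];A=np.c_[q[:,:2],np.ones(len(q))];s=np.linalg.lstsq(A,(q[:,:2]**2).sum(1),rcond=None)[0];c=s[:2]/2;print(n,len(q),c,np.sqrt(s[2]+c@c))
E
```

```text
table [592.9 -74.8   1. ] [ 4.328e+02 -2.258e+02  4.000e-01] [ 7.229e+02 -5.450e+01  7.000e-01]
B 3059 41.3 [ 542.5 -178.2] 33.9 [ 509. -211.] [ 576. -145.]
A 1617 28.8 [ 638.2 -217.5] 24.2 [ 614. -242.] [ 662. -194.]
C 1163 28.9 [ 438.9 -108.7] 23.8 [ 416. -132.] [463. -85.]
1054 [array([638. ,  17.1]), array([60.3, 38. ]), np.float64(10.3)] 44.5
412 [array([463.5, -13.4]), array([29.8, 37.6]), np.float64(13.3)] 33.2
1357 [array([631.8,  15.6]), array([73.2, 37.9]), np.float64(11.0)] 44.5
1123 [array([485.6,  -8.4]), array([74.8, 39.4]), np.float64(10.3)] 33.2
mat 5
[539.26515006 117.9082707 ] 47.90045937958222
scene 0 [0. 0.] 0.0
side 0 [0. 0.] 0.0
```

```bash
python3 -m handwheel '[[0.04,0.018,0,0,0,0.13,-0.3],[0.08,0.036,0,0,0,0.26,-0.3],[0.117,0.053,0,0,0,0.39,-0.3],[0.117,0.053,0.05,0,0,0.39,-0.3],[0.117,0.053,0.1,0,0,0.39,-0.3],[0.117,0.053,0.15,0,0,0.39,-0.3],[0.117,0.053,0.19,0,0,0.39,-0.3],[0.117,0.053,0.22,0,0,0.39,-0.3],[0.117,0.053,0.232,0,0,0.39,-0.3],[0.117,0.053,0.232,0,0,0.39,-0.3]]'
```

```text
clock: 3.78
position: [526.4, -244.5, 10.1]
ee_rot: [-0.619, 0.786, -0.001, 0.0]
contact_force: [0.3, 0.3, 0.0]
gripper_width: 29.5
grasp_force: 0.0
```

```bash
python3 -m handwheel '[[-0.008,0,0,0,0,0,-0.3],[-0.014,0,0,0,0,0,-0.3],[-0.018,0,0,0,0,0,-0.3],[-0.022,0,0,0,0,0,-0.3],[-0.026,0,0,0,0,0,-0.3],[-0.03,0,0,0,0,0,-0.3],[-0.035,0,0,0,0,0,-0.3],[-0.04,0,0,0,0,0,-0.3],[-0.045,0,0,0,0,0,-0.3],[-0.05,0,0,0,0,0,-0.3]]'
cat > jar.py <<'E'
from h import *
from bench import get_image,read_state
import sys
# jar position from fixed cameras, each corrected by its offset to the wrist measurement of the initial scene
off={"scene":np.array([542.5,-178.2])-[541.2,-174.6],"side":np.array([542.5,-178.2])-[542.5,-181.7]}
g=np.array([558.7,3.6]);a=.163;ex=np.array([np.cos(a),np.sin(a)]);ey=np.array([-ex[1],ex[0]])
box=float(sys.argv[1]),float(sys.argv[2])
for n in off:
    p,d=get_image(n);X=cloud(n,d);h=cv2.cvtColor(p,cv2.COLOR_BGR2HSV)
    q=X[(d>0)&(X[...,2]>36)&(X[...,2]<46)&(h[...,1]<60)&(abs(X[...,0]-box[0])<50)&(abs(X[...,1]-box[1])<50)]
    if len(q)<30: print(n,"few",len(q));continue
    c,r=cv2.minEnclosingCircle(q[:,:2].astype(np.float32));c=np.array(c)+off[n]
    print(n,len(q),"r",round(r,1),"world",c.round(1),"org",((c-g)@ex).round(1),((c-g)@ey).round(1))
    if len(sys.argv)>3: cv2.imwrite(f"pics/{sys.argv[3]}_{n}.png",p)
s=read_state();print(s["clock"],s["position"].round(1),s["contact_force"].round(1))
E
python3 jar.py 548 -155
```

```text
clock: 5.03
position: [537.1, -195.5, 9.3]
ee_rot: [-0.619, 0.786, 0.0, -0.0]
contact_force: [-0.9, -1.1, 0.1]
gripper_width: 29.9
grasp_force: 0.4
scene 540 r 43.7 world [ 543.2 -164.8] org -42.7 -163.7
side 246 r 44.4 world [ 541.7 -164.5] org -44.1 -163.1
5.125 [ 537.2 -195.2    9.3] [-0.1  0.1 -0.1]
```

Run:
```python
from bench import *;import cv2,numpy as np
o=[]
for n,(v,u) in(("side",(190,170)),("scene",(90,250))):
    p,d=get_image(n);np.savez(f"pics/{n}1.npz",p=p,d=d);o.append(cv2.resize(p[v:v+130,u:u+130],(400,400)))
cv2.imwrite("pics/c1.png",np.hstack(o))
```

```text
(no output)
```

View pics/c1.png

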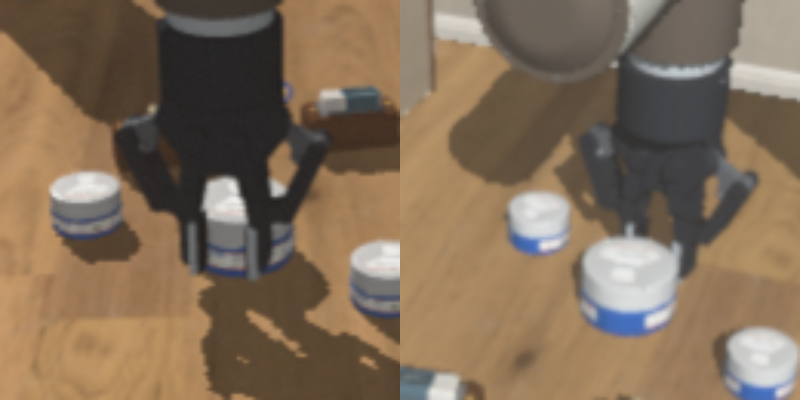

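The side half shows the fingers cradling the jar at about (235,225). The scene half shows the jar's lid unobstructed at (628,275) in front of the fingers. I'll keep only the bright lid pixels.

```bash
sed -i 's/(h\[...,1\]<60)/(h[...,1]<60)\&(h[...,2]>VT)/; s/^import sys/import sys\nVT=140/' jar.py
python3 jar.py 548 -155
```

```text
scene 496 r 39.7 world [ 548. -161.] org -37.3 -160.7
side 172 r 33.1 world [ 546.9 -152.8] org -37.0 -152.4
5.325 [ 537.1 -195.8    9.2] [ 0.2 -0.2  1.1]
```

```bash
python3 -m handwheel '[[-0.005,0,0,0,0,0,-0.3],[-0.014,0,0,0,0,0,-0.3],[-0.025,0,0,0,0,0,-0.3],[-0.036,0,0,0,0,0,-0.3],[-0.047,0,0,0,0,0,-0.3],[-0.058,0,0,0,0,0,-0.3],[-0.069,0,0,0,0,0,-0.3],[-0.079,0,0,0,0,0,-0.3],[-0.086,0,0,0,0,0,-0.3],[-0.09,0,0,0,0,0,-0.3]]'
python3 - <<'E'
s=open('jar.py').read()
s=s.replace("    q=X[(d>0)","    M=((d>0)").replace("<50)]\n","<50)).astype(np.uint8);M=cv2.morphologyEx(M,cv2.MORPH_OPEN,np.ones((7,7) if n=='scene' else (2,2)));q=X[M>0]\n")
open('jar.py','w').write(s)
E
python3 jar.py 570 -65
```

```text
clock: 6.58
position: [558.3, -107.9, 9.3]
ee_rot: [-0.619, 0.786, 0.0, -0.0]
contact_force: [-0.1, -0.9, -0.4]
gripper_width: 30.0
grasp_force: 0.3
scene 494 r 35.2 world [566.9 -70.1] org -3.9 -74.1
side 137 r 44.1 world [564.5 -81.8] org -8.1 -85.2
6.675 [ 558.4 -108.     9.4] [-0.1 -1.   0.2]
```

```bash
python3 -m handwheel '[[0.01,0,0,0,0,0,-0.3],[0.025,0,0,0,0,0,-0.3],[0.025,0,-0.04,0,0,-0.1,-0.3],[0.025,0,-0.09,0,0,-0.2,-0.3],[0.025,0,-0.14,0,0,-0.3,-0.3],[0.025,0,-0.19,0,0,-0.39,-0.3],[0.025,0,-0.235,0,0,-0.39,-0.3],[0.025,0,-0.235,0,0,-0.39,-0.3],[0.025,0,-0.235,0,0,-0.39,-0.3]]'
cat > wl.py <<'E'
from h import *
from bench import *
import sys
k,cx,cy=sys.argv[1],float(sys.argv[2]),float(sys.argv[3])
s=read_state();p,d=get_image("wrist");X=wcloud(d,s["position"],s["ee_rot"]);cv2.imwrite(f"pics/{k}.png",p)
g=np.array([558.7,3.6]);a=.163;ex=np.array([np.cos(a),np.sin(a)]);ey=np.array([-ex[1],ex[0]])
M=(d>0)&(X[...,2]>36)&(X[...,2]<47)&(np.hypot(X[...,0]-cx,X[...,1]-cy)<45)
n,l,st,_=cv2.connectedComponentsWithStats(cv2.morphologyEx(M.astype(np.uint8),cv2.MORPH_OPEN,np.ones((5,5))));i=1+st[1:,4].argmax();q=X[l==i]
c,r=cv2.minEnclosingCircle(q[:,:2].astype(np.float32));c=np.array(c)
print("jar",len(q),"z",q[:,2].mean().round(1),"r",round(r,1),c.round(1),"org",((c-g)@ex).round(1),((c-g)@ey).round(1))
O=(X[...,:2]-g)@np.c_[ex,ey];C=[]
for sgn in(-1,1):
    M=(d>0)&(X[...,2]>10)&(X[...,2]<34)&(abs(O[...,0]*sgn-74)<48)&(abs(O[...,1])<30)
    q=X[M];rc=rect(q);C.append(rc[0]);print("blk",len(q),[np.round(x,1) for x in rc],((np.array(rc[0])-g)@np.c_[ex,ey]).round(1))
print("pos",s["clock"],s["position"].round(1),s["ee_rot"].round(4))
E
python3 wl.py w2 568 -66
```

```text
clock: 7.8
position: [551.4, -133.4, 243.6]
ee_rot: [0.759, -0.652, -0.001, 0.0]
contact_force: [-0.2, -0.5, -0.8]
gripper_width: 30.0
grasp_force: 0.0
jar 2258 z 41.4 r 34.2 [567.9 -67. ] org -2.4 -71.1
blk 808 [array([485.6,  -8.6]), array([74.4, 39. ]), np.float64(9.2)] [-74.1  -0.1]
blk 887 [array([631.4,  16.4]), array([72.8, 39.4]), np.float64(9.0)] [73.8  0.8]
pos 7.8 [ 551.4 -133.4  243.6] [ 7.586e-01 -6.516e-01 -7.000e-04  1.000e-04]
```

View pics/w2.png

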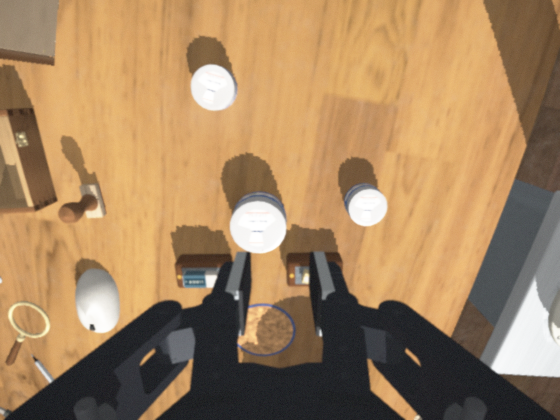

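Wrist view: jar at (258,222), just in front of the gap, with the blocks at (205,272) and (314,270). In organiser coordinates the jar is at (-2.4, -71). I'll line up behind it on the gap axis.

```bash
python3 -m handwheel '[[0,-0.015,0,0,0,-0.015,-0.3],[0,-0.03,0,0,0,-0.015,-0.3],[0,-0.03,0.05,0,0,-0.015,-0.3],[0,-0.03,0.1,0,0,-0.015,-0.3],[0,-0.03,0.15,0,0,-0.015,-0.3],[0,-0.03,0.19,0,0,-0.015,-0.3],[0,-0.03,0.222,0,0,-0.015,-0.3],[0,-0.03,0.233,0,0,-0.015,-0.3],[0,-0.03,0.233,0,0,-0.015,-0.3],[0,-0.03,0.233,0,0,-0.015,-0.3]]'
cat > st.py <<'E'
from h import *
from bench import *
s=read_state();g=np.array([558.6,3.8]);a=.166;ex=np.array([np.cos(a),np.sin(a)]);ey=np.array([-ex[1],ex[0]])
r=s["position"][:2]-g;X=Ro.from_quat(s["ee_rot"]).as_matrix()
print("tcp org",(r@ex).round(1),(r@ey).round(1),"z",s["position"][2].round(1),"yaw err",(np.arctan2(-X[1,0],-X[0,0])-a-np.pi/2).round(4),"F",(s["contact_force"][:2]@ex).round(1),(s["contact_force"][:2]@ey).round(1),"tilt",X[:2,2].round(4))
E
python3 st.py
```

```text
clock: 9.1
position: [583.4, -128.0, 12.6]
ee_rot: [0.764, -0.645, 0.001, -0.001]
contact_force: [0.3, -0.1, -0.3]
gripper_width: 29.7
grasp_force: 0.0
tcp org 2.7 -134.1 z 12.6 yaw err 0.0025 F 0.3 -0.2 tilt [ 0.0027 -0.0002]
```

```bash
python3 -m handwheel '[[0,0.002,0.002,0,0,0,-0.3],[0,0.002,0.002,0,0,0,-0.3],[0,0.002,0.002,0,0,0,-0.3]]'; python3 st.py; python3 -c "
from bench import *
get_image('side')";python3 st.py
```

```text
clock: 9.48
position: [580.2, -128.4, 9.8]
ee_rot: [0.764, -0.645, 0.0, -0.0]
contact_force: [0.7, -0.1, 0.4]
gripper_width: 29.7
grasp_force: 0.0
tcp org -0.6 -134.0 z 9.8 yaw err 0.0021 F 0.7 -0.2 tilt [0.0008 0.    ]
tcp org -0.6 -134.0 z 9.7 yaw err 0.002 F 0.6 0.5 tilt [ 0.0006 -0.    ]
```

```bash
python3 -m handwheel '[[-0.006,-0.0005,0,0,0,0,-0.3],[-0.012,-0.0005,0,0,0,0,-0.3],[-0.017,-0.0005,0,0,0,0,-0.3],[-0.021,-0.0005,0,0,0,0,-0.3],[-0.025,-0.0005,0,0,0,0,-0.3],[-0.029,-0.0005,0,0,0,0,-0.3],[-0.033,-0.0005,0,0,0,0,-0.3],[-0.037,-0.0005,0,0,0,0,-0.3],[-0.04,-0.0005,0,0,0,0,-0.3],[-0.042,-0.0005,0,0,0,0,-0.3]]'; python3 st.py; python3 jar.py 567 -48 p3
```

```text
clock: 10.78
position: [573.5, -86.7, 9.3]
ee_rot: [0.764, -0.645, -0.0, 0.0]
contact_force: [0.7, -0.3, -0.2]
gripper_width: 29.6
grasp_force: 0.3
tcp org -0.3 -91.7 z 9.3 yaw err 0.0021 F 0.7 -0.4 tilt [-0.  0.]
scene 593 r 37.0 world [567.3 -49.8] org -0.2 -54.1
side 139 r 35.1 world [578.2 -48.1] org 10.8 -54.2
10.875 [573.5 -86.7   9.3] [-0.6  0.2 -0. ]
```

```bash
python3 -m handwheel '[[-0.002,-0.0003,0,0,0,0,-0.3],[-0.004,-0.0003,0,0,0,0,-0.3],[-0.006,-0.0003,0,0,0,0,-0.3],[-0.008,-0.0003,0,0,0,0,-0.3],[-0.01,-0.0003,0,0,0,0,-0.3],[-0.012,-0.0003,0,0,0,0,-0.3],[-0.014,-0.0003,0,0,0,0,-0.3],[-0.016,-0.0003,0,0,0,0,-0.3],[-0.018,-0.0003,0,0,0,0,-0.3],[-0.02,-0.0003,0,0,0,0,-0.3]]'; python3 st.py; python3 jar.py 563 -28
```

```text
clock: 12.12
position: [570.4, -67.0, 9.3]
ee_rot: [0.764, -0.645, 0.0, 0.0]
contact_force: [0.5, -1.2, 0.1]
gripper_width: 29.7
grasp_force: 0.3
tcp org -0.0 -71.8 z 9.3 yaw err 0.0021 F 0.3 -1.2 tilt [-0. -0.]
scene 609 r 36.8 world [564.6 -30. ] org 0.4 -34.1
side 129 r 33.5 world [575.3 -31.4] org 10.7 -37.2
12.225 [570.4 -66.9   9.3] [ 0.1 -0.2 -0.7]
```

Forces are low and the jar is entering the gap on the centre line, so I'll continue.

```bash
python3 -m handwheel '[[-0.003,-0.0001,0,0,0,0,-0.3],[-0.006,-0.0001,0,0,0,0,-0.3],[-0.009,-0.0001,0,0,0,0,-0.3],[-0.012,-0.0001,0,0,0,0,-0.3],[-0.015,-0.0001,0,0,0,0,-0.3],[-0.018,-0.0001,0,0,0,0,-0.3],[-0.021,-0.0001,0,0,0,0,-0.3],[-0.024,-0.0001,0,0,0,0,-0.3],[-0.027,-0.0001,0,0,0,0,-0.3],[-0.03,-0.0001,0,0,0,0,-0.3]]'; python3 st.py; python3 jar.py 558 2
```

```text
clock: 13.48
position: [565.5, -37.4, 9.3]
ee_rot: [0.764, -0.645, -0.0, 0.0]
contact_force: [-0.3, -0.8, -1.1]
gripper_width: 29.8
grasp_force: 0.3
tcp org -0.0 -41.7 z 9.3 yaw err 0.0019 F -0.4 -0.8 tilt [-0. -0.]
scene 669 r 37.3 world [ 5.578e+02 -5.000e-01] org -1.5 -3.9
side 120 r 495.0 world [ 559.1 -463.5] org -75.4 -460.9
13.575 [565.5 -37.2   9.3] [-0.1 -0.4 -0.2]
```

```bash
python3 -m handwheel '[[-0.004,-0.0001,0,0,0,0,-0.3],[-0.009,-0.0001,0,0,0,0,-0.3],[-0.014,-0.0001,0,0,0,0,-0.3],[-0.019,-0.0001,0,0,0,0,-0.3],[-0.024,-0.0001,0,0,0,0,-0.3],[-0.03,-0.0001,0,0,0,0,-0.3],[-0.036,-0.0001,0,0,0,0,-0.3],[-0.042,-0.0001,0,0,0,0,-0.3],[-0.048,-0.0001,0,0,0,0,-0.3],[-0.053,-0.0001,0,0,0,0,-0.3]]'; python3 st.py; python3 jar.py 550 55
```

```text
clock: 14.82
position: [556.7, 15.1, 9.3]
ee_rot: [0.764, -0.645, 0.0, 0.0]
contact_force: [-0.2, -0.3, -0.4]
gripper_width: 29.9
grasp_force: 0.3
tcp org 0.0 11.5 z 9.3 yaw err 0.0021 F -0.2 -0.2 tilt [ 0. -0.]
scene 756 r 35.7 world [549.   53.2] org -1.5 50.5
side 109 r 35.0 world [561.3  50. ] org 10.1 45.3
14.925 [556.7  15.3   9.3] [-0.1  0.4 -0.7]
```

```bash
python3 -m handwheel '[[-0.005,0,0,0,0,0,-0.3],[-0.012,0,0,0,0,0,-0.3],[-0.02,0,0,0,0,0,-0.3],[-0.028,0,0,0,0,0,-0.3],[-0.036,0,0,0,0,0,-0.3],[-0.043,0,0,0,0,0,-0.3],[-0.049,0,0,0,0,0,-0.3],[-0.054,0,0,0,0,0,-0.3],[-0.058,0,0,0,0,0,-0.3],[-0.06,0,0,0,0,0,-0.3]]'; python3 st.py; python3 jar.py 540 117 p4
```

```text
clock: 16.18
position: [546.7, 74.1, 9.3]
ee_rot: [0.764, -0.645, 0.0, -0.0]
contact_force: [-0.1, -0.1, 0.2]
gripper_width: 29.8
grasp_force: 0.3
tcp org -0.1 71.3 z 9.3 yaw err 0.0021 F -0.1 -0.0 tilt [0. 0.]
scene 798 r 35.8 world [540.8 111.6] org -0.1 109.5
side 96 r 32.3 world [550.4 108. ] org 8.8 104.4
16.275 [546.7  74.1   9.3] [-0.2  0.1  0.2]
```

View pics/p4_scene.png

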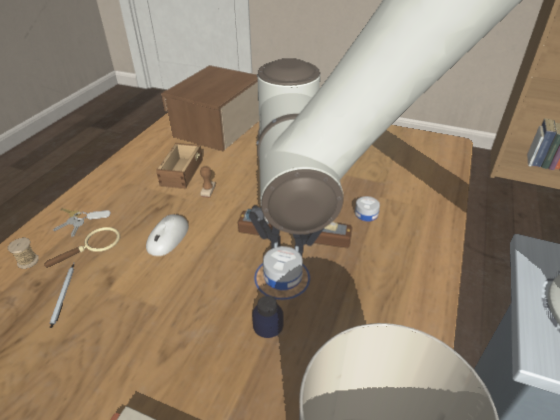

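The jar stands on the mat at (282,265), with the ink bottle untouched at (267,318). I'll back off and lift clear.

```bash
python3 -m handwheel '[[0.006,0,0,0,0,0,-0.3],[0.016,0,0,0,0,0,-0.3],[0.026,0,0,0,0,0,-0.3],[0.026,0,-0.04,0,0,0,-0.3],[0.026,0,-0.1,0,0,0,-0.3],[0.026,0,-0.16,0,0,0,-0.3],[0.026,0,-0.22,0,0,0,-0.3],[0.026,0,-0.235,0,0,0,-0.3],[0.026,0,-0.235,0,0,0,-0.3]]'; python3 wl.py w5 540 115
python3 - <<'E'
from h import *
from bench import get_image
z=np.load("pics/scene0.npz");p,d=get_image("scene");X0=cloud("scene",z["d"]);X1=cloud("scene",d)
for k,(u,v,w) in dict(ink=(267,318,22),mouse=(168,235,24),stamp=(208,182,14)).items():
    s=np.s_[v-w:v+w,u-w:u+w];f=lambda X,D:np.median(X[s][(D[s]>0)&(X[s][...,2]>12)],axis=0).round(1)
    print(k,f(X0,z["d"]),f(X1,d))
E
```

```text
clock: 17.4
position: [551.2, 47.9, 244.9]
ee_rot: [0.764, -0.646, 0.0, -0.001]
contact_force: [0.6, -0.1, -0.8]
gripper_width: 29.8
grasp_force: 0.0
jar 2274 z 41.4 r 34.1 [539.6 115. ] org -0.8 113.0
blk 1989 [array([485.7,  -8.3]), array([74.2, 39. ]), np.float64(9.6)] [-74.    0.1]
blk 1559 [array([631.4,  17.3]), array([73.7, 40.6]), np.float64(10.0)] [74.   1.8]
pos 17.4 [551.2  47.9 244.9] [ 7.637e-01 -6.456e-01  2.000e-04 -1.000e-03]
ink [517.4 233.6  37.9] [517.5 233.6  37.9]
mouse [779.2 115.   24.5] [779.  115.2  24.6]
stamp [782.  -49.4  40.9] [781.5 -49.4  40. ]
```

The jar is about 2 mm from the mat's centre, upright and at rest. The ink bottle, mouse and stamp haven't moved, and the robot is clear.

```bash
python3 -c "
from bench import *
print(job_done())"
```

```text
the job is handed in; nothing more can be done
None
```

I pushed the 69 mm jar through the gap onto the cork mat, standing about 2 mm from its centre, left the ink bottle, mouse and stamp where they were, and handed the job in at about 17.5 s; no verdict was returned.

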